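# Load the seasoning caddy for the dining table

## Robot

A 7-joint arm with a two-finger parallel gripper is mounted at the origin on a cart in front of the work surface, level with it; the furniture and walls round the work are solid. World frame = base frame: x ahead of the robot, y to its left, z up, the work surface at z = 0. Lengths are in m, angles in rad, forces in N, time in s.
With the tool pointing down it reaches from about 0.4 to 0.925 m from the base axis. Payload 5.6 kg.
Tool frame: the origin (TCP) lies on the front face of the gripper's body, between the roots of the fingers; the fingertips stand 73 mm ahead of it and the grasp point (between the pads) lies 54 mm ahead of it; z points along the fingers, y is the line along which they close (so a half turn about z gives the same grasp; the last joint's range is limited). The gripper opens to 85 mm and grips with 20 to 120 N. Pads are 22 mm wide; open, the fingers measure 114 mm over their backs; the gripper's body (76 mm by 85 mm) begins 54 mm behind the grasp point. The pads swing forward as they close: fully open they stand 13 mm farther back than shut.
Start: joints at [1.218, 0.468, -0.012, 1.603, 0.006, 1.071, -0.056], TCP at [0.198, -0.619, 0.304] pointing down, gripper open.
Joint ranges: [-2.53, 2.53], [-0.31, 2.02], [-1.57, 1.55], [0.28, 2.44], [-1.29, 4.43], [0.15, 1.84], [-2.92, 2.92]. Speed limits (rad/s): [2.57, 2.57, 3.14, 3.14, 3.14, 3.14, 3.14].

## Interface

Orientations are given as [roll, pitch, yaw] about the fixed x, y, z axes, in that order (R = Rz(yaw) Ry(pitch) Rx(roll)).
In Python, from plant import env gives the robot as it stands.
- The arm moves only by the shell command python3 inch.py 'ROWS' [FORCE]. ROWS is a JSON list that holds a single list of rows (three levels of brackets), with 1 to 5 rows, each of 7 numbers: dx, dy, dz in m, then a rotation vector rx, ry, rz in rad, then the finger opening in m; each row is the pose to reach, as a shift and turn from the pose commanded when the command began, along the tool's axes at that moment; what a row does not reach only later rows make up. A row lasts 1/12 s, in which the tool goes at most 0.0417 m and 0.125 rad, less where a joint would pass 70% of its speed; a pose out of reach is approached as far as the arm can. The fingers move at their own pace and stop on an object; FORCE is the grip in N (left out, the last holds). Time passes only in rows, so rows that do not move let the fingers close. It prints the time, the measured TCP pose, the force, the opening and the grip force at its end. Input that does not fit is refused with a message, and nothing moves.
- env.observe(): the state, without advancing time (a new reading comes with each control period).
- env.capture(name): name is "side" or "top"; returns a dict with "color" (480x640x3 uint8, red, green, blue), "mtx" (3x3 intrinsics, pixels), "R" (3x3) and "t" (3): a world point X has camera coordinates R X + t. Camera axes: x right, y down, z forward; pixel columns grow to the right and rows downward; lengths in m; the calibration is good to about 2 mm. A picture is of the moment at which its call begins. There is no depth.
- env.sign_off(): hands the job in; it is judged then, once.
The state is a dict: "t": time; "q": joint angles; "joint_vel": joint speeds; "tau": joint torques, N m; "ee_pos": TCP position; "orientation": TCP orientation; "ft_force": force on the tool from outside, world axes, zero at the start; "wrist_torque": the same for the moment, N m; "grip_width": finger opening in m; "grip_force": force on a finger pad.
Only numpy, scipy, OpenCV 4.12 (cv2) and the standard library are available. Lean on these libraries where they do the work, as an engineer would, in place of code of your own. Each camera call takes 0.05 s, during which the arm holds its last target. There are 200 camera calls.

## Task

Load the wooden caddy for the table: the pepper mill goes in the wide well at one end, the salt shaker in the well next to it and the green herb jar in the well at the other end, each standing upright on the bottom of its well. The salt is shut in behind the oil bottle, so move the bottle aside, take the salt out while the bottle is away, and finish with the bottle standing back in the middle of its cork coaster. Keep everything upright, and leave the two tan spice jars, which look like the herb jar, where they stand.

Things in the scene. Friction and masses are not known exactly. Their poses are not given: they have to be found in the camera images.
- caddy: Dark wooden block, fixed, 270 mm (y) x 100 mm (x), top 38 mm high, left or right of the robot, its y within 0.2 rad of world y; low steel handles 19 mm out at both ends. Origin: centre of underside. Three round wells at x = 0, bottoms 10 mm above the worktop: wide (74 mm) at y = +83 mm for the mill; middle (56 mm) at y = -7 mm for the salt; end (56 mm) at y = -87 mm for the herb jar.
- coaster: Round flat cork coaster, 74 mm across, 5 mm thick, fixed; origin: centre of its underside. The oil bottle's place.
- oil_bottle: Clear glass bottle of pale oil with a dark red cap, 271 mm tall, square body 58 mm wide with rounded corners up to 176 mm, then a slim neck; 0.3 to 0.5 kg. Tall cap 32 mm across, from 237 to 270 mm above the underside: grip it there; it can swing in the grip if moved fast. Origin: centre of its underside, z up. It starts on the coaster.
- salt_shaker: Glass salt shaker, white salt, pale grey domed top, 90 mm tall; 43 mm across at 25 mm height, narrowing to 36 mm at 52 mm and 33 mm at 65 to 75 mm. Origin: centre of its underside, z up. At the start it stands on the worktop behind the oil bottle, about 62 mm from the bottle's axis on the side away from the robot, too near for a gripper until the bottle is gone.
- pepper_mill: Brown wooden pepper mill, 150 mm tall, 58 mm across its foot; its round head is 50 mm across from 112 to 136 mm above the underside, with a small metal knob on top. Origin: centre of its underside, z up. Head and body are one piece here.
- herb_jar: Glass spice jar with dark cap (green on top), dark label and GREEN herb inside, 41 mm across, 105 mm tall (cap from 84 mm up). Origin: centre of its underside, z up.
- tan_jar_a: Look-alike of the herb jar, same size, dark cap (gold and cream on top), pale label and TAN powder inside. Not wanted: leave it. Origin: centre of its underside.
- tan_jar_b: A second tan jar like tan_jar_a: pale label, tan powder, 41 mm across, 105 mm tall. Not wanted: leave it. Origin: centre of its underside.

How it is judged:
On the way, in this order (a step that is already met when the one before it is completed fails the run):
1. the oil bottle is moved aside, its axis more than 50 mm from the coaster's centre (horizontal distance between oil_bottle and coaster above 0.05 m), for 0.2 s.
2. the salt shaker is taken more than 50 mm from where it stood while the bottle is away from its coaster (horizontal distance between oil_bottle and coaster above 0.05 m and distance of salt_shaker from where it was at the start of the episode above 0.05 m), for 0.1 s.
At the end, for the whole second after the job is handed in: Mill in the wide, salt in the middle, herb jar in the end well, each within 12 mm of its centre, on its bottom (4 mm), upright (0.12 rad); oil bottle upright (0.1 rad) on the coaster within 15 mm of its centre; tan jars upright, within 20 mm of their starts; all at rest (x of pepper_mill in the frame of caddy between -0.012 and 0.012 m and y of pepper_mill in the frame of caddy between 0.071 and 0.095 m and z of pepper_mill in the frame of caddy between 0.006 and 0.014 m and angle between each of pepper_mill, salt_shaker, herb_jar's own z axis and vertical below 0.12 rad and linear speed of each of pepper_mill, salt_shaker, herb_jar, oil_bottle below 0.02 m/s and x of salt_shaker in the frame of caddy between -0.012 and 0.012 m and y of salt_shaker in the frame of caddy between -0.019 and 0.005 m and z of salt_shaker in the frame of caddy between 0.006 and 0.014 m and x of herb_jar in the frame of caddy between -0.012 and 0.012 m and y of herb_jar in the frame of caddy between -0.099 and -0.075 m and z of herb_jar in the frame of caddy between 0.006 and 0.014 m and horizontal distance between oil_bottle and coaster below 0.015 m and z of oil_bottle in the frame of coaster between 0.001 and 0.009 m and angle between each of oil_bottle, tan_jar_a, tan_jar_b's own z axis and vertical below 0.1 rad and distance of each of tan_jar_a, tan_jar_b from where it was at the start of the episode below 0.02 m); the robot touches nothing.
It fails at once if the mill, salt shaker, herb jar or oil bottle tips over (more than 0.6 rad) (angle between any of pepper_mill, salt_shaker, herb_jar, oil_bottle's own z axis and vertical above 0.6 rad).
It fails at once if a tan spice jar is pushed or carried more than 30 mm, or tipped over (distance of any of tan_jar_a, tan_jar_b from where it was at the start of the episode above 0.03 m or angle between any of tan_jar_a, tan_jar_b's own z axis and vertical above 0.6 rad).
It also fails if it takes over 112 s, if anything falls off the work surface, if the arm or the gripper's body presses on something with over 40 N, if the wrist force passes 120 N, or if a joint passes its speed limit or range.

## Working session

There is one attempt and no reset: what is moved stays moved. The work goes in short steps, Python scripts to look and compute and a shell command to move; the robot and the scene stay as the last step left them, time stands still between calls to the robot, and variables do not carry over. Pictures are saved under pics/ and viewed, at most 14 in all, crops included, and the job is handed in when it is done.

```bash
ls; mkdir -p pics; python3 - <<'E'
from plant import env
import cv2
print(env.observe())
for n in("side","top"):
    c=env.capture(n);cv2.imwrite(f"pics/{n}0.png",c["color"][:,:,::-1]);print(n,c["mtx"],c["R"],c["t"],-c["R"].T@c["t"])
E
```

```text
inch.py
pics
plant.py
{'t': 0.0, 'q': array([ 1.21799867,  0.46838178, -0.01162836,  1.60364046,  0.00602586,
        1.07136797, -0.05627102]), 'joint_vel': array([ 0.00027222,  0.00010597,  0.00017069, -0.00025628,  0.00114763,
       -0.00049508, -0.0016956 ]), 'tau': array([ 4.16482471e-04, -5.32372928e+01,  2.16251618e-02, -2.51298755e+01,
        1.13660825e-02,  7.80109753e-03, -2.43214225e-05]), 'ee_pos': array([ 0.1979841 , -0.61866309,  0.30292826]), 'orientation': array([-3.13983466e+00,  1.34376841e-04,  3.09798081e-01]), 'ft_force': array([ 0.03453258,  0.13955673, -0.11999414]), 'wrist_torque': array([0.05134123, 0.00991001, 0.0408442 ]), 'grip_force': 0.0, 'grip_width': 0.08522093245819437}
side [[572.45338658   0.         321.3582142 ]
 [  0.         572.45338658 239.41863081]
 [  0.           0.           1.        ]] [[-0.92179233 -0.38735431  0.01598585]
 [-0.21778565  0.48327323 -0.84794835]
 [ 0.32073091 -0.78511377 -0.52983776]] [0.51599764 0.17491499 0.85269494] [0.24025101 0.78480471 0.5918602 ]
top [[463.96784539   0.         317.06388999]
 [  0.         463.96784539 240.63254097]
 [  0.           0.           1.        ]] [[-2.02352208e-02 -9.99795090e-01  5.60544333e-04]
 [-9.87679404e-01  1.99029814e-02 -1.55220060e-01]
 [ 1.55177097e-01 -3.69455027e-03 -9.87879759e-01]] [-0.02641346  0.54967912  1.02083636] [ 0.38396184 -0.03357677  1.09379961]
```
View pics/side0.png

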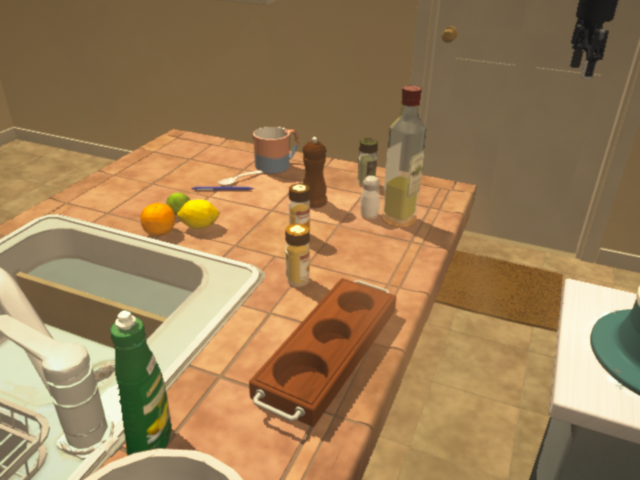

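View pics/top0.png

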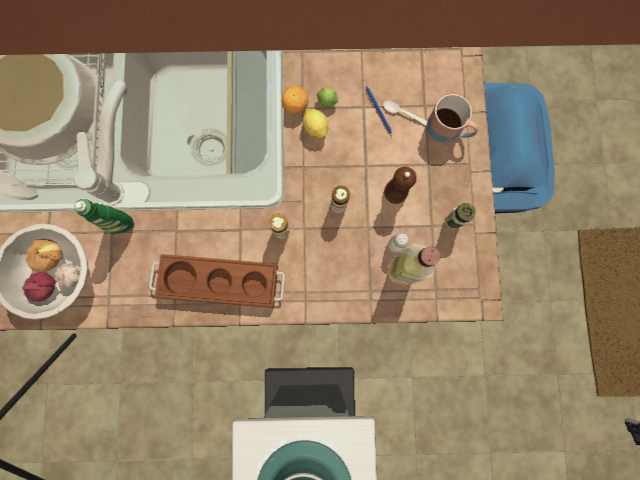

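The top view shows the caddy at (218,280) with its wide well on the left. The bottle cap is at (430,256), the salt top at (400,240), the mill knob at (405,173) and the herb cap at (465,211). The tan jars are at (341,193) and (279,222). The side view agrees: bottle at (410,95), salt (370,183), mill (314,140), herb (369,145). I'll enlarge these to refine the positions.

```bash
python3 - <<'E'
import cv2
t=cv2.imread("pics/top0.png");s=cv2.imread("pics/side0.png")
def crop(im,x,y,w,h,k): return cv2.resize(im[y:y+h,x:x+w],None,fx=k,fy=k,interpolation=cv2.INTER_CUBIC)
a=crop(t,375,150,110,140,4) # 440x560
b=crop(s,290,80,150,150,2.4)#360x360
import numpy as np
o=np.zeros((560,800,3),np.uint8);o[:560,:440]=a;o[:360,440:]=b;cv2.imwrite("pics/crop1.png",o)
cv2.imwrite("pics/crop2.png",crop(t,140,240,160,80,5))
E
```

View pics/crop1.png

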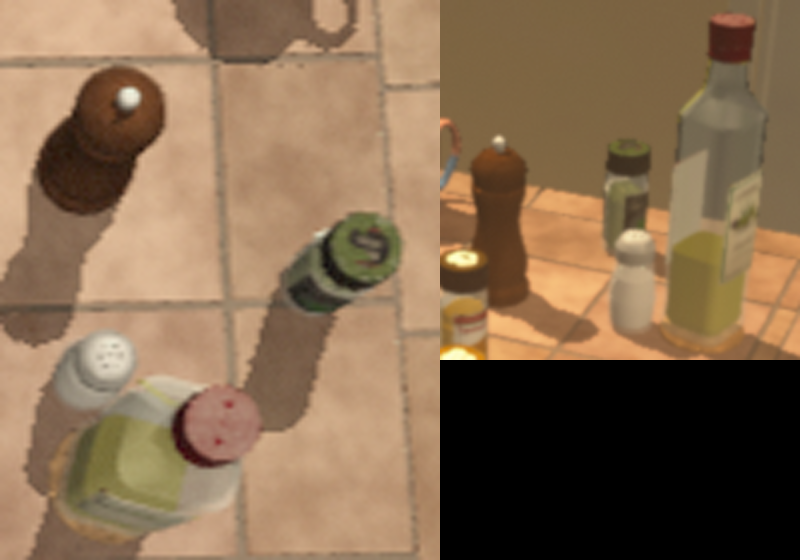

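View pics/crop2.png

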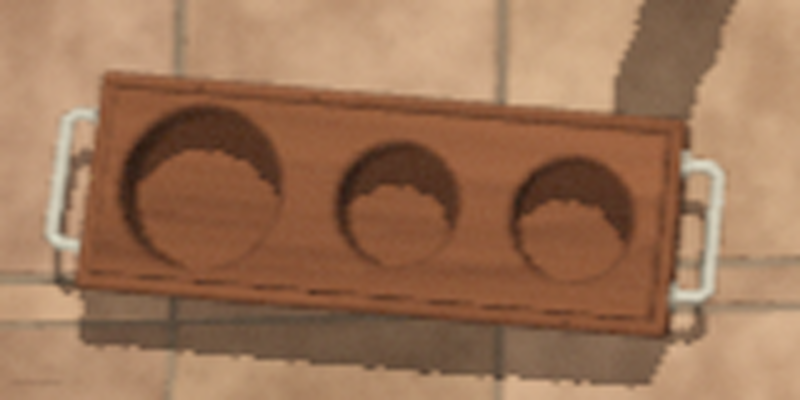

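Crop 1, converted to full-image pixels. Top view: mill knob (407,174.5), head (405,177.5), herb cap (466.7,211.7), salt dome (401.7,239.5), bottle cap (430.5,256). Side view: cap (411.7,89.2), herb (368.8,141.3), knob (314.6,139.6), salt (371.3,180). Crop 2: well rims at about (180.2,277.6), (219.6,280.8) and (254.4,283.8).

```bash
cat > h.py <<'E'
import numpy as np, cv2
from plant import env
from scipy.spatial.transform import Rotation as Ro
K={};
def cam(n):
    if n not in K:
        c=env.capture(n);K[n]=c
    return K[n]
def ray(n,p):
    c=cam(n);d=c["R"].T@np.linalg.inv(c["mtx"])@np.r_[p,1.];return -c["R"].T@c["t"],d/np.linalg.norm(d)
def plane(n,p,z):
    o,d=ray(n,p);return o+d*(z-o[2])/d[2]
def tri(p,s):
    (a,u),(b,v)=ray("top",p),ray("side",s)
    k=np.linalg.lstsq(np.c_[u,-v],b-a,rcond=None)[0];P,Q=a+k[0]*u,b+k[1]*v
    return (P+Q)/2,np.linalg.norm(P-Q)
def delta(target,yaw=None):
    """tool-axis shift to TCP target, and yaw change"""
    o=env.observe();R=Ro.from_euler("xyz",o["orientation"])
    print("t",round(o["t"],2),"tcp",o["ee_pos"].round(4),"rpy",o["orientation"].round(3),"q",o["q"].round(2),"w",round(o["grip_width"],4))
    d=R.inv().apply(np.array(target)-o["ee_pos"]);print("d",d.round(4))
    if yaw is not None:
        e=(R.inv()*Ro.from_euler("xyz",[np.pi,0,yaw])).as_rotvec();print("rot",e.round(4))
E
python3 - <<'E'
from h import *
for nm,t,s,z in [("bottle",(430.5,256),(411.7,89.2),.275),("herb",(466.7,211.7),(368.8,141.3),.105),("knob",(407,174.5),(314.6,139.6),.147),("salt",(401.7,239.5),(371.3,180),.088)]:
    P,e=tri(t,s);print(nm,P.round(4),"gap",round(e,4),"top-plane",plane("top",t,z).round(4),"side-plane",plane("side",s,z).round(4))
print("mill head",plane("top",(405,177.5),.124).round(4))
w=[plane("top",(140+u/5,240+v/5),.038) for u,v in [(201,188),(398,204),(572,219)]]
print("wells",np.round(w,4));d=w[0]-w[2];print("yaw",np.arctan2(-d[0],d[1]),"dist",np.linalg.norm(d),np.linalg.norm(w[0]-w[1]))
print("caddy corners",[plane("top",(140+u/5,240+v/5),.038).round(3)[:2] for u,v in [(105,73),(687,120),(668,335),(78,290)]])
for nm,p in [("ta",(341,192)),("tb",(279,220))]: print(nm,plane("top",p,.105).round(3))
E
```

```text
bottle [ 0.4829 -0.2382  0.2714] gap 0.0033 top-plane [ 0.4809 -0.2377  0.275 ] side-plane [ 0.4819 -0.2267  0.275 ]
herb [ 0.5986 -0.3652  0.1023] gap 0.003 top-plane [ 0.5965 -0.3646  0.105 ] side-plane [ 0.5981 -0.3588  0.105 ]
knob [ 0.6728 -0.2305  0.1431] gap 0.0026 top-plane [ 0.6703 -0.23    0.147 ] side-plane [ 0.6705 -0.2219  0.147 ]
salt [ 0.5436 -0.2242  0.0806] gap 0.0036 top-plane [ 0.5407 -0.2232  0.088 ] side-plane [ 0.541  -0.2094  0.088 ]
mill head [ 0.6706 -0.2301  0.124 ]
wells [[0.471  0.2755 0.038 ]
 [0.4619 0.1858 0.038 ]
 [0.4535 0.1067 0.038 ]]
yaw -0.10323533705175338 dist 0.16964520861338034 0.0901409707528999
caddy corners [array([0.525, 0.321]), array([0.498, 0.054]), array([0.4  , 0.063]), array([0.426, 0.33 ])]
ta [ 0.646 -0.092  0.105]
tb [0.586 0.044 0.105]
```

Well spacing comes out at 169.6 and 90.1 mm against 170 and 90, and bottle to salt at 62 mm, so the fix is good. First I lift and turn the tool to yaw π/2, which gives tool x = world y, tool y = world x, tool z = down.

```bash
python3 inch.py '[[[0, 0, -0.09, 0, 0, -0.125, 0.085], [0, 0, -0.09, 0, 0, -0.25, 0.085], [0, 0, -0.09, 0, 0, -0.375, 0.085], [0, 0, -0.09, 0, 0, -0.5, 0.085], [0, 0, -0.09, 0, 0, -0.625, 0.085]]]' 40
python3 inch.py '[[[0, 0, 0, 0, 0, -0.125, 0.085], [0, 0, 0, 0, 0, -0.25, 0.085], [0, 0, 0, 0, 0, -0.375, 0.085], [0, 0, 0, 0, 0, -0.5, 0.085], [0, 0, 0, 0, 0, -0.636, 0.085]]]'
python3 inch.py '[[[0, 0, 0, 0, 0, -0.01, 0.085], [0, 0, 0, 0, 0, -0.01, 0.085]]]'
python3 -c "
from h import *
delta([.481,-.2377,.392],np.pi/2)"
```

```text
t: 0.62
ee_pos: [0.1982, -0.6193, 0.3952]
orientation: [3.14, 0.001, 0.941]
ft_force: [-0.4, 0.0, -0.6]
grip_width: 0.0847
grip_force: 0.0
t: 1.03
ee_pos: [0.198, -0.619, 0.3936]
orientation: [-3.141, -0.0, 1.566]
ft_force: [0.2, -0.2, 0.3]
grip_width: 0.085
grip_force: 0.0
t: 1.2
ee_pos: [0.1979, -0.6191, 0.3936]
orientation: [-3.142, -0.001, 1.567]
ft_force: [-0.1, 0.9, 0.2]
grip_width: 0.0851
grip_force: 0.0
t 1.2 tcp [ 0.1979 -0.6191  0.3936] rpy [-3.142e+00 -1.000e-03  1.567e+00] q [ 1.39  0.42 -0.24  1.49  0.1   1.25  1.12] w 0.0851
d [0.3825 0.2815 0.0018]
rot [-0.0001 -0.0005 -0.0041]
```

```bash
python3 inch.py '[[[0.16, 0.118, 0, 0, 0, 0, 0.085], [0.16, 0.118, 0, 0, 0, 0, 0.085], [0.16, 0.118, 0, 0, 0, 0, 0.085], [0.16, 0.118, 0, 0, 0, 0, 0.085], [0.16, 0.118, 0, 0, 0, 0, 0.085]]]' | tail -5 | head -2
python3 inch.py '[[[0.16, 0.118, 0, 0, 0, 0, 0.085], [0.16, 0.118, 0, 0, 0, 0, 0.085], [0.16, 0.118, 0, 0, 0, 0, 0.085], [0.16, 0.118, 0, 0, 0, 0, 0.085], [0.16, 0.118, 0, 0, 0, 0, 0.085]]]' >/dev/null
python3 inch.py '[[[0.0625, 0.0455, 0, 0, 0, 0, 0.085], [0.0625, 0.0455, 0, 0, 0, 0, 0.085], [0.0625, 0.0455, 0, 0, 0, 0, 0.085], [0.0625, 0.0455, 0, 0, 0, 0, 0.085]]]'
python3 -c "
from h import *
delta([.481,-.2377,.313],np.pi/2)
cv2.imwrite('pics/s1.png',cam('side')['color'][:,:,::-1])
cv2.imwrite('pics/t1.png',cam('top')['color'][:,:,::-1])"
```

```text
ee_pos: [0.3184, -0.456, 0.3941]
orientation: [3.141, -0.0, 1.569]
t: 2.37
ee_pos: [0.4812, -0.2345, 0.394]
orientation: [3.141, -0.0, 1.572]
ft_force: [-0.6, -1.8, -0.1]
grip_width: 0.0854
grip_force: 0.0
t 2.37 tcp [ 0.4812 -0.2345  0.394 ] rpy [ 3.141 -0.     1.572] q [ 0.82  0.24 -0.51  1.75  0.12  1.19  0.28] w 0.0854
d [-0.0032 -0.0002  0.081 ]
rot [ 0.0003 -0.0003  0.0013]
```

View pics/s1.png

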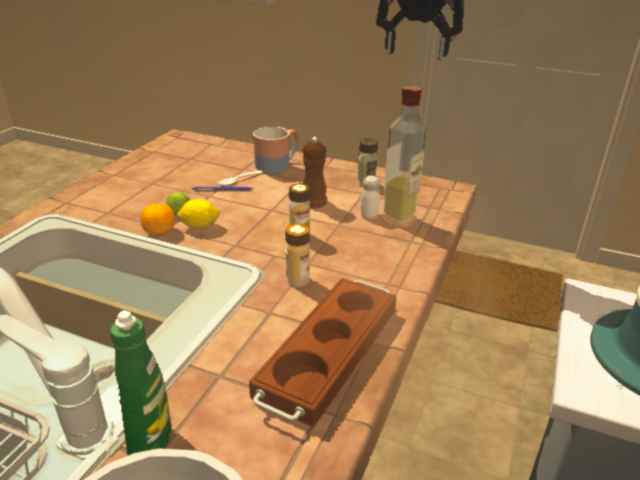

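The gripper's fingers, around (416,50), hang above the cap at (411,95), which fits the parallax. Now I descend and close.

```bash
python3 inch.py '[[[-0.003, 0, 0.03, 0, 0, 0, 0.085], [-0.003, 0, 0.055, 0, 0, 0, 0.085], [-0.003, 0, 0.08, 0, 0, 0, 0.085], [-0.003, 0, 0.08, 0, 0, 0, 0.085], [-0.003, 0, 0.08, 0, 0, 0, 0.085]]]' 50
python3 inch.py '[[[0, 0, 0, 0, 0, 0, 0.05], [0, 0, 0, 0, 0, 0, 0.04], [0, 0, 0, 0, 0, 0, 0.03], [0, 0, 0, 0, 0, 0, 0.02], [0, 0, 0, 0, 0, 0, 0.02]]]'
python3 inch.py '[[[0, 0, 0, 0, 0, 0, 0.02], [0, 0, 0, 0, 0, 0, 0.02], [0, 0, 0, 0, 0, 0, 0.02], [0, 0, 0, 0, 0, 0, 0.02], [0, 0, 0, 0, 0, 0, 0.02]]]'
```

```text
t: 2.88
ee_pos: [0.4789, -0.2411, 0.3132]
orientation: [-3.139, -0.001, 1.567]
ft_force: [-0.0, 0.6, 1.7]
grip_width: 0.0844
grip_force: 0.0
t: 3.3
ee_pos: [0.4807, -0.24, 0.3151]
orientation: [3.139, 0.001, 1.57]
ft_force: [1.2, -0.3, 1.0]
grip_width: 0.0313
grip_force: 49.4
t: 3.72
ee_pos: [0.4809, -0.24, 0.315]
orientation: [3.139, 0.001, 1.57]
ft_force: [0.0, 0.6, 6.0]
grip_width: 0.0313
grip_force: 49.9
```

```bash
python3 inch.py '[[[0, 0, -0.008, 0, 0, 0, 0.02], [0, 0, -0.016, 0, 0, 0, 0.02], [0, 0, -0.024, 0, 0, 0, 0.02], [0, 0, -0.03, 0, 0, 0, 0.02], [0, 0, -0.03, 0, 0, 0, 0.02]]]'
python3 inch.py '[[[-0.005, -0.002, 0, 0, 0, 0, 0.02], [-0.015, -0.005, 0, 0, 0, 0, 0.02], [-0.027, -0.009, 0, 0, 0, 0, 0.02], [-0.039, -0.013, 0, 0, 0, 0, 0.02], [-0.051, -0.017, 0, 0, 0, 0, 0.02]]]' >/dev/null
python3 inch.py '[[[-0.012, -0.004, 0, 0, 0, 0, 0.02], [-0.024, -0.008, 0, 0, 0, 0, 0.02], [-0.036, -0.012, 0, 0, 0, 0, 0.02], [-0.048, -0.016, 0, 0, 0, 0, 0.02], [-0.06, -0.02, 0, 0, 0, 0, 0.02]]]'
python3 inch.py '[[[-0.012, -0.004, 0, 0, 0, 0, 0.02], [-0.024, -0.008, 0, 0, 0, 0, 0.02], [-0.032, -0.011, 0, 0, 0, 0, 0.02], [-0.036, -0.013, 0, 0, 0, 0, 0.02], [-0.036, -0.013, 0, 0, 0, 0, 0.02]]]'
python3 inch.py '[[[0, 0, 0, 0, 0, 0, 0.02], [0, 0, 0, 0, 0, 0, 0.02], [0, 0, 0, 0, 0, 0, 0.02], [0, 0, 0, 0, 0, 0, 0.02], [0, 0, 0, 0, 0, 0, 0.02]]]'
python3 -c "
from h import *
a=cam('side')['color'][:,:,::-1];b=cam('top')['color'][:,:,::-1]
k=lambda im,x,y,w,h,s:cv2.resize(im[y:y+h,x:x+w],None,fx=s,fy=s)
cv2.imwrite('pics/c3.png',np.hstack([k(a,280,0,200,300,2),k(b,340,140,200,300,2)]))"
```

```text
t: 4.13
ee_pos: [0.4805, -0.2401, 0.3454]
orientation: [3.14, 0.001, 1.57]
ft_force: [0.2, -0.3, -2.7]
grip_width: 0.0307
grip_force: 49.9
t: 4.97
ee_pos: [0.4424, -0.3522, 0.3438]
orientation: [-3.142, 0.0, 1.569]
ft_force: [0.8, -0.1, -3.7]
grip_width: 0.0312
grip_force: 49.9
t: 5.38
ee_pos: [0.4292, -0.388, 0.3437]
orientation: [-3.141, 0.0, 1.568]
ft_force: [0.4, -0.0, -2.2]
grip_width: 0.0312
grip_force: 49.9
t: 5.8
ee_pos: [0.4301, -0.3864, 0.344]
orientation: [3.142, 0.0, 1.571]
ft_force: [-0.3, 0.0, -1.8]
grip_width: 0.0309
grip_force: 49.9
```

View pics/c3.png

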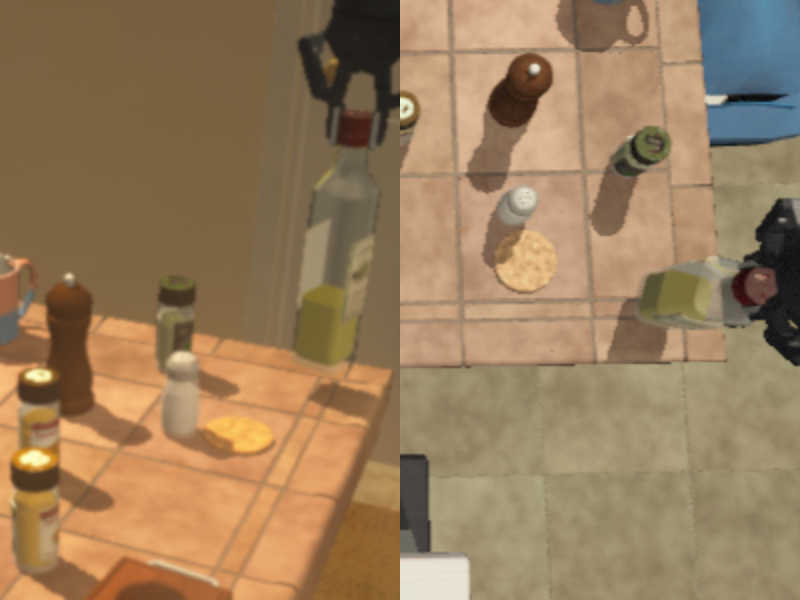

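The bottle hangs upright over the counter, clear of its edges. The coaster now shows in full at about (402.5,270). I set the bottle down and measure the coaster.

```bash
python3 inch.py '[[[0, 0, 0.01, 0, 0, 0, 0.02], [0, 0, 0.02, 0, 0, 0, 0.02], [0, 0, 0.027, 0, 0, 0, 0.02], [0, 0, 0.031, 0, 0, 0, 0.02], [0, 0, 0.033, 0, 0, 0, 0.02]]]'
python3 inch.py '[[[0, 0, 0.001, 0, 0, 0, 0.02], [0, 0, 0.001, 0, 0, 0, 0.02], [0, 0, 0.001, 0, 0, 0, 0.02]]]'
python3 - <<'E'
from h import *
im=cam('top')['color'];h=cv2.cvtColor(im,cv2.COLOR_RGB2HSV).astype(int)
sub=im[240:300,375:430].astype(int);print(im[272,405],im[272,440])
hs=cv2.cvtColor(im[240:300,375:430],cv2.COLOR_RGB2HSV);m=cv2.inRange(hs,(14,80,120),(30,255,255))
n,l,s,c=cv2.connectedComponentsWithStats(m);i=1+np.argmax(s[1:,4]);print(s[i],c[i]+[375,240])
p=[s[i][0]+(s[i][2]-1)/2+375,s[i][1]+(s[i][3]-1)/2+240];print(p,plane('top',p,.005),plane('top',c[i]+[375,240],.005))
E
```

```text
t: 6.32
ee_pos: [0.4296, -0.3866, 0.3099]
orientation: [-3.14, -0.001, 1.57]
ft_force: [-2.4, 1.5, 5.3]
grip_width: 0.0314
grip_force: 50.5
t: 6.57
ee_pos: [0.43, -0.387, 0.31]
orientation: [3.141, 0.001, 1.57]
ft_force: [-0.7, -0.8, -2.2]
grip_width: 0.0309
grip_force: 50.0
[215 172 119] [190 153 120]
[   0    0   55   60 1893] [406.29741152 275.86634971]
[np.float64(402.0), np.float64(269.5)] [ 0.48222837 -0.23605037  0.005     ] [ 0.46705291 -0.24540968  0.005     ]
```

```bash
python3 inch.py '[[[0, 0, 0, 0, 0, 0, 0.05], [0, 0, 0, 0, 0, 0, 0.085], [0, 0, 0, 0, 0, 0, 0.085], [0, 0, -0.03, 0, 0, 0, 0.085], [0, 0, -0.06, 0, 0, 0, 0.085]]]'
python3 inch.py '[[[0, 0, -0.04, 0, 0, 0, 0.085], [0.04, 0.027, -0.04, 0, 0, 0, 0.085], [0.08, 0.054, -0.04, 0, 0, 0, 0.085], [0.11, 0.074, -0.04, 0, 0, 0, 0.085], [0.14, 0.095, -0.04, 0, 0, 0, 0.085]]]' >/dev/null
python3 inch.py '[[[0.023, 0.016, 0, 0, 0, 0, 0.085], [0.023, 0.016, 0, 0, 0, 0, 0.085], [0.023, 0.016, 0, 0, 0, 0, 0.085]]]'
python3 - <<'E'
from h import *
delta([.541,-.2235,.124],np.pi/2)
cv2.imwrite('pics/t4.png',cv2.resize(cam('top')['color'][190:310,360:520,::-1],None,fx=5,fy=5,interpolation=cv2.INTER_CUBIC))
E
```

```text
t: 7.03
ee_pos: [0.4293, -0.3864, 0.3692]
orientation: [-3.139, -0.003, 1.57]
ft_force: [0.4, -1.2, 0.1]
grip_width: 0.0847
grip_force: 0.0
t: 7.7
ee_pos: [0.5406, -0.224, 0.4102]
orientation: [3.141, -0.0, 1.574]
ft_force: [0.4, -0.3, 0.2]
grip_width: 0.0852
grip_force: 0.0
t 7.7 tcp [ 0.5406 -0.224   0.4102] rpy [ 3.141 -0.     1.574] q [ 0.74  0.32 -0.52  1.61  0.17  1.25  0.2 ] w 0.0852
d [5.000e-04 2.000e-04 2.862e-01]
rot [ 0.0008 -0.0001  0.0032]
```

View pics/t4.png

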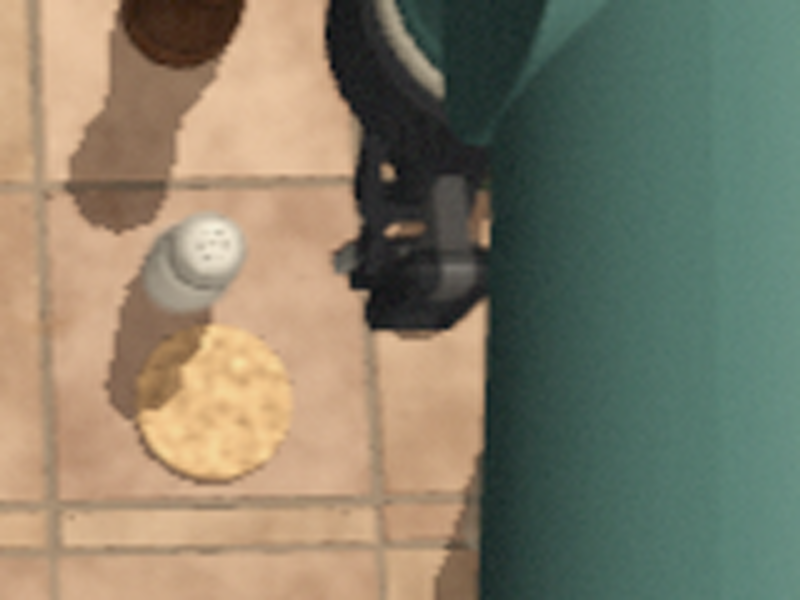

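The top view shows the coaster centre at about (403,270.4) and the salt dome at (401.8,239.5). The green forearm lies on the −y side, so I check its height over the bottle from the side.

```bash
python3 - <<'E'
from h import *
print(plane('top',(403,270.4),.005))
cv2.imwrite('pics/s5.png',cv2.resize(cam('side')['color'][0:300,260:640,::-1],None,fx=2,fy=2))
E
```

```text
[ 0.48006049 -0.23829894  0.005     ]
```

View pics/s5.png

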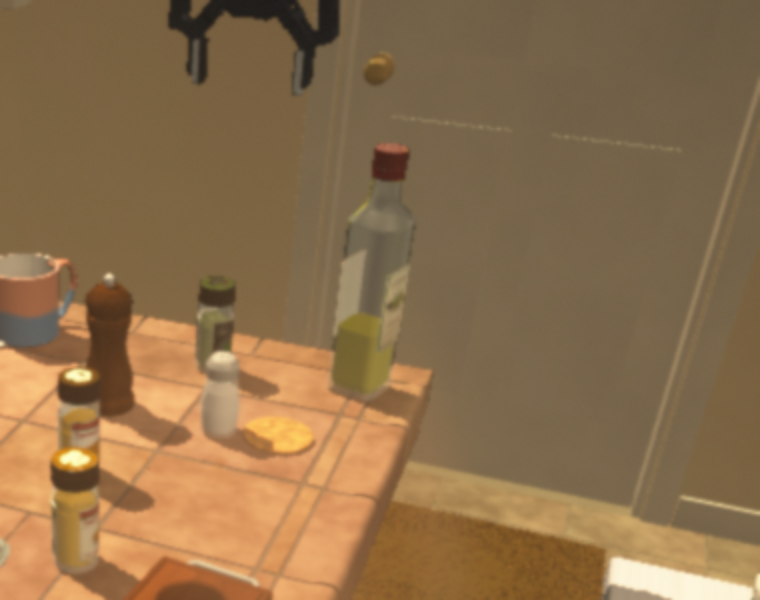

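Only the gripper is in view, and the forearm is above the frame. I descend halfway and check its clearance to the bottle.

```bash
python3 inch.py '[[[0, 0, 0.03, 0, 0, 0, 0.085], [0, 0, 0.06, 0, 0, 0, 0.085], [0, 0, 0.09, 0, 0, 0, 0.085], [0, 0, 0.12, 0, 0, 0, 0.085], [0, 0, 0.15, 0, 0, 0, 0.085]]]'
python3 inch.py '[[[0, 0, 0.02, 0, 0, 0, 0.085], [0, 0, 0.04, 0, 0, 0, 0.085], [0, 0, 0.04, 0, 0, 0, 0.085]]]'
python3 - <<'E'
from h import *
delta([.541,-.2235,.124],np.pi/2)
cv2.imwrite('pics/s6.png',cv2.resize(cam('side')['color'][0:300,260:640,::-1],None,fx=2,fy=2))
E
```

```text
t: 8.27
ee_pos: [0.5386, -0.2282, 0.2587]
orientation: [3.141, 0.001, 1.566]
ft_force: [0.0, -0.8, 0.8]
grip_width: 0.0851
grip_force: 0.0
t: 8.52
ee_pos: [0.5366, -0.2274, 0.2158]
orientation: [-3.134, -0.002, 1.567]
ft_force: [-0.2, 0.5, -0.3]
grip_width: 0.0848
grip_force: 0.0
t 8.52 tcp [ 0.5366 -0.2274  0.2158] rpy [-3.134e+00 -2.000e-03  1.567e+00] q [ 0.7   0.51 -0.46  1.82  0.29  0.89  0.1 ] w 0.0848
d [0.0038 0.005  0.0918]
rot [-0.0072 -0.0022 -0.0041]
```

View pics/s6.png

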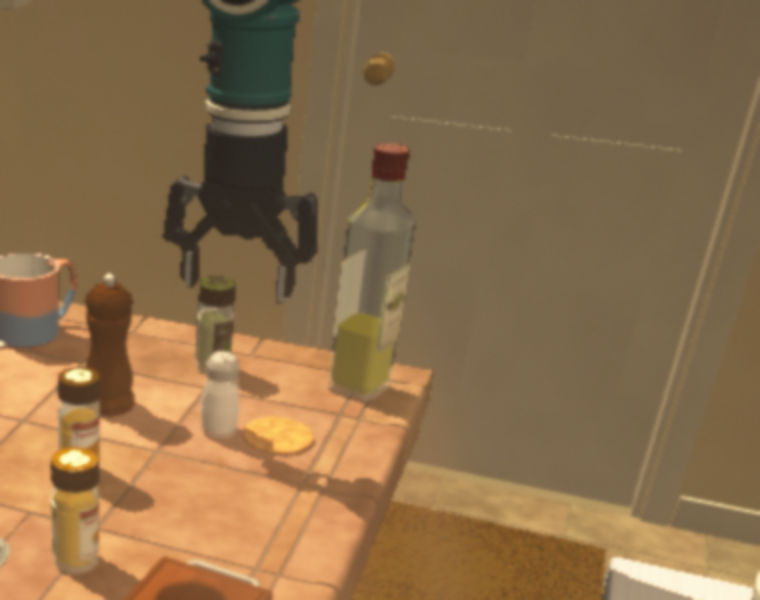

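The wrist stands about 0.3 m above the TCP, so the forearm clears the bottle. The tool reads a few mm off, so I descend to a point above the shaker, settle and re-read.

```bash
python3 inch.py '[[[0, 0, 0.01, 0, 0, 0, 0.085], [0, 0, 0.01, 0, 0, 0, 0.085], [0, 0, 0.01, 0, 0, 0, 0.085]]]'|sed -n 2p
python3 inch.py '[[[0, 0, 0, 0, 0, 0, 0.085], [0, 0, 0, 0, 0, 0, 0.085]]]'|sed -n 2p
python3 -c "
from h import *
delta([.541,-.2235,.124],np.pi/2)"
```

```text
ee_pos: [0.5398, -0.2265, 0.2106]
ee_pos: [0.54, -0.2262, 0.2108]
t 8.98 tcp [ 0.54   -0.2262  0.2108] rpy [3.14e+00 1.00e-03 1.57e+00] q [ 0.69  0.52 -0.46  1.82  0.29  0.87  0.09] w 0.0851
d [0.0027 0.0009 0.0868]
rot [ 0.0014  0.0008 -0.0011]
```

```bash
python3 inch.py '[[[0.002, 0.001, 0.02, 0, 0, 0, 0.085], [0.002, 0.001, 0.04, 0, 0, 0, 0.085], [0.002, 0.001, 0.06, 0, 0, 0, 0.085], [0.002, 0.001, 0.075, 0, 0, 0, 0.085], [0.002, 0.001, 0.087, 0, 0, 0, 0.085]]]' 30|sed -n 2p
python3 inch.py '[[[0, 0, 0, 0, 0, 0, 0.085], [0, 0, 0, 0, 0, 0, 0.06], [0, 0, 0, 0, 0, 0, 0.05], [0, 0, 0, 0, 0, 0, 0.04], [0, 0, 0, 0, 0, 0, 0.02]]]'
python3 inch.py '[[[0, 0, 0, 0, 0, 0, 0.02], [0, 0, 0, 0, 0, 0, 0.02], [0, 0, 0, 0, 0, 0, 0.02], [0, 0, 0, 0, 0, 0, 0.02]]]'
```

```text
ee_pos: [0.5404, -0.224, 0.122]
t: 9.82
ee_pos: [0.5413, -0.2243, 0.124]
orientation: [3.14, 0.001, 1.57]
ft_force: [1.0, -0.3, 0.9]
grip_width: 0.0381
grip_force: 0.7
t: 10.15
ee_pos: [0.5414, -0.2243, 0.1241]
orientation: [3.14, 0.001, 1.57]
ft_force: [0.3, 0.5, 6.7]
grip_width: 0.034
grip_force: 28.8
```

```bash
python3 inch.py '[[[0, 0, -0.02, 0, 0, 0, 0.02], [0, 0, -0.05, 0, 0, 0, 0.02], [0, 0, -0.08, 0, 0, 0, 0.02], [0, 0, -0.11, 0, 0, 0, 0.02], [0, 0, -0.14, 0, 0, 0, 0.02]]]'
python3 inch.py '[[[0.02, -0.004, 0, 0, 0, 0, 0.02], [0.05, -0.01, 0, 0, 0, 0, 0.02], [0.08, -0.016, 0, 0, 0, 0, 0.02], [0.11, -0.022, 0, 0, 0, 0, 0.02], [0.14, -0.027, 0, 0, 0, 0, 0.02]]]'|sed -n 2p
python3 inch.py '[[[0.03, -0.006, 0, 0, 0, 0, 0.02], [0.06, -0.012, 0, 0, 0, 0, 0.02], [0.09, -0.018, 0, 0, 0, 0, 0.02], [0.12, -0.024, 0, 0, 0, 0, 0.02], [0.15, -0.029, 0, 0, 0, 0, 0.02]]]'|sed -n 2p
python3 inch.py '[[[0.03, -0.006, 0, 0, 0, 0, 0.02], [0.06, -0.012, 0, 0, 0, 0, 0.02], [0.09, -0.018, 0, 0, 0, 0, 0.02], [0.11, -0.021, 0, 0, 0, 0, 0.02], [0.12, -0.023, 0, 0, 0, 0, 0.02]]]'
python3 inch.py '[[[0, 0, 0.03, 0, 0, 0, 0.02], [0, 0, 0.06, 0, 0, 0, 0.02], [0, 0, 0.06, 0, 0, 0, 0.02], [0, 0, 0.06, 0, 0, 0, 0.02]]]'
python3 -c "
from h import *
delta([.462,.186,.134],np.pi/2)
a=cam('side')['color'][:,:,::-1];b=cam('top')['color'][:,:,::-1]
k=lambda im,x,y,w,h,s:cv2.resize(im[y:y+h,x:x+w],None,fx=s,fy=s)
cv2.imwrite('pics/c7.png',np.hstack([k(a,220,150,200,280,2),k(b,140,140,200,280,2)]))"
```

```text
t: 10.57
ee_pos: [0.54, -0.2238, 0.2639]
orientation: [-3.14, -0.0, 1.57]
ft_force: [0.8, -0.7, -1.7]
grip_width: 0.0342
grip_force: 29.1
ee_pos: [0.5127, -0.0828, 0.2627]
ee_pos: [0.4839, 0.0672, 0.2627]
t: 11.82
ee_pos: [0.4608, 0.189, 0.2629]
orientation: [-3.141, -0.001, 1.574]
ft_force: [0.8, 0.3, -1.3]
grip_width: 0.0336
grip_force: 29.1
t: 12.15
ee_pos: [0.4613, 0.1851, 0.2019]
orientation: [-3.138, 0.001, 1.569]
ft_force: [1.0, 0.0, -0.0]
grip_width: 0.034
grip_force: 29.4
t 12.15 tcp [0.4613 0.1851 0.2019] rpy [-3.138e+00  1.000e-03  1.569e+00] q [ 0.06  0.44 -0.61  2.02  0.35  0.79 -0.76] w 0.034
d [0.001  0.0009 0.0679]
rot [-0.0038  0.0015 -0.0016]
```

View pics/c7.png

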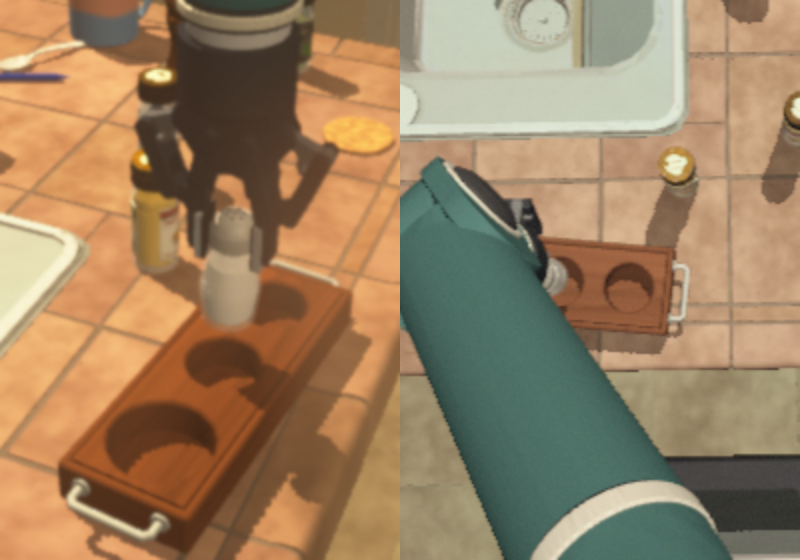

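Side view: the salt's base disc is at about (335,307) and the middle well's rim centre at about (333,331). I check the two against each other.

```bash
python3 - <<'E'
from h import *
print(plane('side',(335,306),.078),plane('side',(333,331),.038))
E
```

```text
[0.46395918 0.18090374 0.078     ] [0.46269116 0.18888747 0.038     ]
```

That agrees within the accuracy of a side-view row. The TCP readings put the salt within about 1 mm of the well centre, with 6.5 mm clearance. I lower it slowly and watch the force.

```bash
python3 inch.py '[[[0.001, 0.001, 0.01, 0, 0, 0, 0.02], [0.001, 0.001, 0.02, 0, 0, 0, 0.02], [0.001, 0.001, 0.03, 0, 0, 0, 0.02], [0.001, 0.001, 0.037, 0, 0, 0, 0.02], [0.001, 0.001, 0.044, 0, 0, 0, 0.02]]]'
python3 inch.py '[[[0, 0, 0.006, 0, 0, 0, 0.02], [0, 0, 0.012, 0, 0, 0, 0.02], [0, 0, 0.017, 0, 0, 0, 0.02], [0, 0, 0.021, 0, 0, 0, 0.02], [0, 0, 0.024, 0, 0, 0, 0.02]]]'
python3 inch.py '[[[0, 0, 0, 0, 0, 0, 0.02], [0, 0, 0, 0, 0, 0, 0.02]]]'
```

```text
t: 12.72
ee_pos: [0.4627, 0.1869, 0.1577]
orientation: [-3.14, 0.0, 1.57]
ft_force: [0.6, -0.5, -1.8]
grip_width: 0.0339
grip_force: 29.4
t: 13.13
ee_pos: [0.463, 0.1871, 0.1343]
orientation: [-3.141, 0.0, 1.57]
ft_force: [0.7, -0.7, -1.7]
grip_width: 0.0339
grip_force: 29.4
t: 13.3
ee_pos: [0.4631, 0.1872, 0.1349]
orientation: [3.142, -0.0, 1.57]
ft_force: [0.1, 0.4, -0.3]
grip_width: 0.0337
grip_force: 29.4
```

```bash
python3 inch.py '[[[0, 0, -0.001, 0, 0, 0, 0.05], [0, 0, -0.001, 0, 0, 0, 0.085], [0, 0, -0.001, 0, 0, 0, 0.085], [0, 0, -0.03, 0, 0, 0, 0.085], [0, 0, -0.06, 0, 0, 0, 0.085]]]'
python3 inch.py '[[[0, 0, -0.04, 0, 0, 0, 0.085], [-0.01, 0.005, -0.08, 0, 0, 0, 0.085], [-0.04, 0.02, -0.09, 0, 0, 0, 0.085], [-0.07, 0.035, -0.09, 0, 0, 0, 0.085], [-0.1, 0.05, -0.09, 0, 0, 0, 0.085]]]'>/dev/null
python3 inch.py '[[[-0.03, 0.015, 0, 0, 0, 0, 0.085], [-0.065, 0.032, 0, 0, 0, 0, 0.085], [-0.1, 0.05, 0, 0, 0, 0, 0.085], [-0.135, 0.067, 0, 0, 0, 0, 0.085], [-0.17, 0.085, 0, 0, 0, 0, 0.085]]]'>/dev/null
python3 inch.py '[[[-0.035, 0.017, 0, 0, 0, 0, 0.085], [-0.07, 0.035, 0, 0, 0, 0, 0.085], [-0.105, 0.052, 0, 0, 0, 0, 0.085], [-0.13, 0.065, 0, 0, 0, 0, 0.085], [-0.147, 0.073, 0, 0, 0, 0, 0.085]]]'>/dev/null
python3 inch.py '[[[0, 0, 0, 0, 0, 0, 0.085], [0, 0, 0, 0, 0, 0, 0.085], [0, 0, 0, 0, 0, 0, 0.085]]]'
python3 -c "
from h import *
delta([.6706,-.230,.178],np.pi/2)
cv2.imwrite('pics/t8.png',cam('top')['color'][:,:,::-1])
cv2.imwrite('pics/s8.png',cam('side')['color'][:,:,::-1])"
```

```text
t: 13.72
ee_pos: [0.462, 0.1867, 0.1943]
orientation: [-3.138, 0.001, 1.57]
ft_force: [1.1, -0.1, 0.9]
grip_width: 0.085
grip_force: 0.0
t: 15.22
ee_pos: [0.6704, -0.2289, 0.2848]
orientation: [-3.141, -0.001, 1.571]
ft_force: [0.9, 0.2, 0.3]
grip_width: 0.085
grip_force: 0.0
t 15.22 tcp [ 0.6704 -0.2289  0.2848] rpy [-3.141e+00 -1.000e-03  1.571e+00] q [ 0.59  0.64 -0.48  1.43  0.31  1.14  0.06] w 0.085
d [-0.0013  0.0003  0.1068]
rot [-0.0004 -0.0011  0.0001]
```

```bash
python3 inch.py '[[[-0.001, 0, 0.03, 0, 0, 0, 0.085], [-0.001, 0, 0.055, 0, 0, 0, 0.085], [-0.001, 0, 0.08, 0, 0, 0, 0.085], [-0.001, 0, 0.095, 0, 0, 0, 0.085], [-0.001, 0, 0.107, 0, 0, 0, 0.085]]]' 40
python3 inch.py '[[[0, 0, 0, 0, 0, 0, 0.085], [0, 0, 0, 0, 0, 0, 0.07], [0, 0, 0, 0, 0, 0, 0.06], [0, 0, 0, 0, 0, 0, 0.04], [0, 0, 0, 0, 0, 0, 0.03]]]'
python3 inch.py '[[[0, 0, 0, 0, 0, 0, 0.03], [0, 0, 0, 0, 0, 0, 0.03], [0, 0, 0, 0, 0, 0, 0.03], [0, 0, 0, 0, 0, 0, 0.03]]]'
python3 - <<'E'
from h import *
a=cv2.imread('pics/s8.png');b=cv2.imread('pics/t8.png')
k=lambda im,x,y,w,h,s:cv2.resize(im[y:y+h,x:x+w],None,fx=s,fy=s,interpolation=cv2.INTER_CUBIC)
cv2.imwrite('pics/c9.png',np.hstack([k(a,240,260,160,160,2.5),k(b,140,220,160,160,2.5)]))
E
```

```text
t: 15.73
ee_pos: [0.67, -0.23, 0.1764]
orientation: [-3.14, -0.001, 1.571]
ft_force: [0.0, -0.9, -0.1]
grip_width: 0.0856
grip_force: 0.0
t: 16.15
ee_pos: [0.6716, -0.2313, 0.1801]
orientation: [3.138, 0.001, 1.57]
ft_force: [-0.6, 0.1, 4.7]
grip_width: 0.0464
grip_force: 40.7
t: 16.48
ee_pos: [0.6717, -0.2313, 0.1801]
orientation: [3.138, 0.001, 1.57]
ft_force: [0.2, 0.3, 5.6]
grip_width: 0.0464
grip_force: 40.8
```

View pics/c9.png

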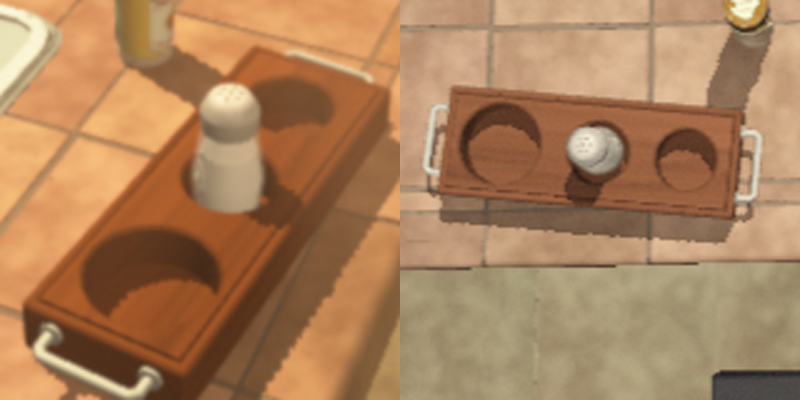

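The salt stands upright in the middle well. The mill is gripped at 46 mm, so I lift it a little and check that it hangs straight.

```bash
python3 inch.py '[[[0, 0, -0.015, 0, 0, 0, 0.03], [0, 0, -0.03, 0, 0, 0, 0.03], [0, 0, -0.05, 0, 0, 0, 0.03], [0, 0, -0.07, 0, 0, 0, 0.03], [0, 0, -0.07, 0, 0, 0, 0.03]]]'
python3 inch.py '[[[0, 0, -0.02, 0, 0, 0, 0.03], [0, 0, -0.04, 0, 0, 0, 0.03], [0, 0, -0.06, 0, 0, 0, 0.03], [0, 0, -0.08, 0, 0, 0, 0.03], [0, 0, -0.08, 0, 0, 0, 0.03]]]'
python3 - <<'E'
from h import *
a=cam('side')['color'][:,:,::-1];b=cam('top')['color'][:,:,::-1]
k=lambda im,x,y,w,h,s:cv2.resize(im[y:y+h,x:x+w],None,fx=s,fy=s,interpolation=cv2.INTER_CUBIC)
cv2.imwrite('pics/c10.png',np.hstack([k(a,260,30,200,240,2),k(b,340,120,200,240,2)]))
E
```

```text
t: 16.9
ee_pos: [0.6728, -0.2314, 0.2542]
orientation: [3.133, 0.002, 1.569]
ft_force: [1.1, -0.0, -0.5]
grip_width: 0.0463
grip_force: 41.8
t: 17.32
ee_pos: [0.6721, -0.2312, 0.3329]
orientation: [3.134, 0.002, 1.57]
ft_force: [1.4, 0.4, -0.7]
grip_width: 0.0467
grip_force: 41.8
```

View pics/c10.png

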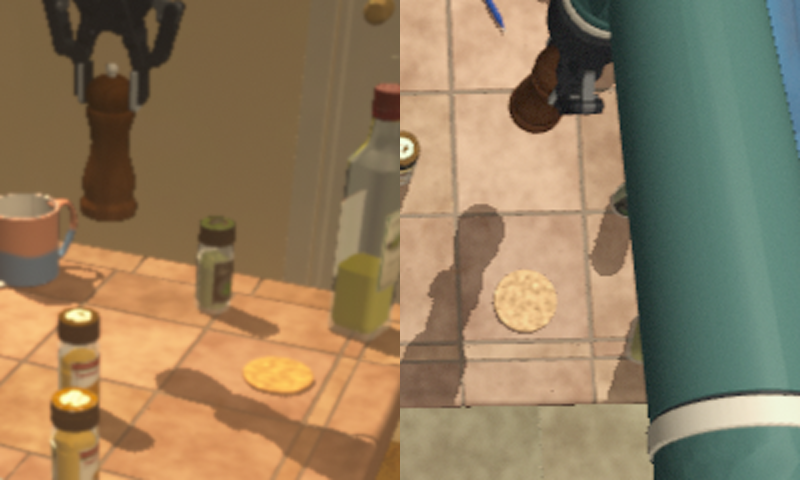

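The mill hangs straight in the grip. Now I carry it to the wide well.

```bash
python3 inch.py '[[[0.02, -0.008, 0, 0, 0, 0, 0.03], [0.045, -0.018, 0, 0, 0, 0, 0.03], [0.075, -0.03, 0, 0, 0, 0, 0.03], [0.105, -0.042, 0, 0, 0, 0, 0.03], [0.135, -0.054, 0, 0, 0, 0, 0.03]]]'|sed -n 2p
python3 inch.py '[[[0.03, -0.012, 0, 0, 0, 0, 0.03], [0.06, -0.024, 0, 0, 0, 0, 0.03], [0.09, -0.036, 0, 0, 0, 0, 0.03], [0.12, -0.048, 0, 0, 0, 0, 0.03], [0.15, -0.06, 0, 0, 0, 0, 0.03]]]'|sed -n 2p
python3 inch.py '[[[0.03, -0.012, 0, 0, 0, 0, 0.03], [0.06, -0.024, 0, 0, 0, 0, 0.03], [0.09, -0.036, 0, 0, 0, 0, 0.03], [0.12, -0.048, 0, 0, 0, 0, 0.03], [0.15, -0.06, 0, 0, 0, 0, 0.03]]]'|sed -n 2p
python3 inch.py '[[[0.03, -0.012, 0, 0, 0, 0, 0.03], [0.05, -0.02, 0, 0, 0, 0, 0.03], [0.065, -0.026, 0, 0, 0, 0, 0.03], [0.07, -0.027, 0, 0, 0, 0, 0.03], [0.07, -0.027, 0, 0, 0, 0, 0.03]]]'
python3 inch.py '[[[0, 0, 0.03, 0, 0, 0, 0.03], [0, 0, 0.06, 0, 0, 0, 0.03], [0, 0, 0.08, 0, 0, 0, 0.03], [0, 0, 0.08, 0, 0, 0, 0.03], [0, 0, 0.08, 0, 0, 0, 0.03]]]'
python3 -c "
from h import *
delta([.471,.2745,.190],np.pi/2)"
```

```text
ee_pos: [0.615, -0.095, 0.3255]
ee_pos: [0.5552, 0.0549, 0.326]
ee_pos: [0.4955, 0.2047, 0.3261]
t: 19.08
ee_pos: [0.4691, 0.2749, 0.3266]
orientation: [-3.139, 0.0, 1.572]
ft_force: [0.5, -0.2, -1.0]
grip_width: 0.0465
grip_force: 41.9
t: 19.5
ee_pos: [0.4704, 0.2724, 0.2467]
orientation: [-3.139, 0.002, 1.568]
ft_force: [0.7, 0.7, -1.3]
grip_width: 0.0462
grip_force: 42.0
t 19.5 tcp [0.4704 0.2724 0.2467] rpy [-3.139e+00  2.000e-03  1.568e+00] q [-0.06  0.45 -0.66  1.88  0.34  0.92 -0.88] w 0.0462
d [0.0022 0.0008 0.0567]
rot [-0.0027  0.0017 -0.003 ]
```

```bash
python3 inch.py '[[[0.001, 0, 0.01, 0, 0, 0, 0.03], [0.001, 0, 0.02, 0, 0, 0, 0.03], [0.001, 0, 0.03, 0, 0, 0, 0.03], [0.001, 0, 0.037, 0, 0, 0, 0.03], [0.001, 0, 0.044, 0, 0, 0, 0.03]]]'
python3 inch.py '[[[0, 0, 0.005, 0, 0, 0, 0.03], [0, 0, 0.009, 0, 0, 0, 0.03], [0, 0, 0.012, 0, 0, 0, 0.03], [0, 0, 0.012, 0, 0, 0, 0.03], [0, 0, 0.012, 0, 0, 0, 0.03]]]'
```

```text
t: 19.92
ee_pos: [0.4701, 0.2749, 0.2031]
orientation: [-3.141, 0.0, 1.57]
ft_force: [0.3, 0.5, -0.9]
grip_width: 0.0465
grip_force: 42.0
t: 20.33
ee_pos: [0.4702, 0.2751, 0.1919]
orientation: [3.142, -0.0, 1.57]
ft_force: [-0.1, -0.3, -1.7]
grip_width: 0.0466
grip_force: 42.0
```

```bash
python3 inch.py '[[[0, 0, 0.0015, 0, 0, 0, 0.03], [0, 0, 0.0015, 0, 0, 0, 0.06], [0, 0, 0, 0, 0, 0, 0.085], [0, 0, 0, 0, 0, 0, 0.085], [0, 0, -0.03, 0, 0, 0, 0.085]]]'
python3 inch.py '[[[0, 0, -0.04, 0, 0, 0, 0.085], [0, 0, -0.08, 0, 0, 0, 0.085], [-0.02, 0.004, -0.09, 0, 0, 0, 0.085], [-0.05, 0.01, -0.09, 0, 0, 0, 0.085], [-0.08, 0.016, -0.09, 0, 0, 0, 0.085]]]'|sed -n 2p
python3 inch.py '[[[-0.035, 0.007, 0, 0, 0, 0, 0.085], [-0.07, 0.014, 0, 0, 0, 0, 0.085], [-0.105, 0.021, 0, 0, 0, 0, 0.085], [-0.14, 0.028, 0, 0, 0, 0, 0.085], [-0.18, 0.036, 0, 0, 0, 0, 0.085]]]'|sed -n 2p
python3 inch.py '[[[-0.035, 0.007, 0, 0, 0, 0, 0.085], [-0.07, 0.014, 0, 0, 0, 0, 0.085], [-0.105, 0.021, 0, 0, 0, 0, 0.085], [-0.14, 0.028, 0, 0, 0, 0, 0.085], [-0.18, 0.036, 0, 0, 0, 0, 0.085]]]'|sed -n 2p
python3 inch.py '[[[-0.035, 0.007, 0, 0, 0, 0, 0.085], [-0.07, 0.014, 0, 0, 0, 0, 0.085], [-0.105, 0.021, 0, 0, 0, 0, 0.085], [-0.14, 0.028, 0, 0, 0, 0, 0.085], [-0.17, 0.034, 0, 0, 0, 0, 0.085]]]'|sed -n 2p
python3 inch.py '[[[-0.03, 0.005, 0, 0, 0, 0, 0.085], [-0.03, 0.005, 0, 0, 0, 0, 0.085], [-0.03, 0.005, 0, 0, 0, 0, 0.085], [-0.03, 0.005, 0, 0, 0, 0, 0.085]]]'
python3 -c "
from h import *
delta([.5968,-.3646,.144],np.pi/2)
a=cam('side')['color'][:,:,::-1];b=cam('top')['color'][:,:,::-1]
cv2.imwrite('pics/s11.png',a);cv2.imwrite('pics/t11.png',b)"
```

```text
t: 20.75
ee_pos: [0.4682, 0.2732, 0.2181]
orientation: [-3.134, 0.004, 1.57]
ft_force: [-1.1, -0.8, 0.1]
grip_width: 0.0849
grip_force: 0.0
ee_pos: [0.4864, 0.1953, 0.3137]
ee_pos: [0.5219, 0.0143, 0.3126]
ee_pos: [0.5578, -0.1658, 0.3126]
ee_pos: [0.5914, -0.338, 0.3121]
t: 22.75
ee_pos: [0.5966, -0.3642, 0.3118]
orientation: [3.142, -0.001, 1.57]
ft_force: [0.0, -0.4, -0.8]
grip_width: 0.085
grip_force: 0.0
t 22.75 tcp [ 0.5966 -0.3642  0.3118] rpy [ 3.142e+00 -1.000e-03  1.570e+00] q [ 0.79  0.59 -0.45  1.44  0.27  1.17  0.31] w 0.085
d [-0.0005  0.0002  0.1678]
rot [ 0.0001 -0.001  -0.0005]
```

```bash
python3 inch.py '[[[0, 0, 0.03, 0, 0, 0, 0.085], [0, 0, 0.06, 0, 0, 0, 0.085], [0, 0, 0.09, 0, 0, 0, 0.085], [0, 0, 0.105, 0, 0, 0, 0.085], [0, 0, 0.12, 0, 0, 0, 0.085]]]' 35
python3 inch.py '[[[0, 0, 0.015, 0, 0, 0, 0.085], [0, 0, 0.03, 0, 0, 0, 0.085], [0, 0, 0.042, 0, 0, 0, 0.085], [0, 0, 0.048, 0, 0, 0, 0.085], [0, 0, 0.048, 0, 0, 0, 0.085]]]'
python3 inch.py '[[[0, 0, 0, 0, 0, 0, 0.07], [0, 0, 0, 0, 0, 0, 0.06], [0, 0, 0, 0, 0, 0, 0.05], [0, 0, 0, 0, 0, 0, 0.03], [0, 0, 0, 0, 0, 0, 0.03]]]'
python3 inch.py '[[[0, 0, 0, 0, 0, 0, 0.03], [0, 0, 0, 0, 0, 0, 0.03], [0, 0, 0, 0, 0, 0, 0.03]]]'
```

```text
t: 23.27
ee_pos: [0.5965, -0.3638, 0.1908]
orientation: [-3.141, -0.001, 1.571]
ft_force: [-0.4, 0.5, 0.8]
grip_width: 0.0851
grip_force: 0.0
t: 23.68
ee_pos: [0.5959, -0.3648, 0.1423]
orientation: [-3.14, -0.001, 1.57]
ft_force: [0.9, 0.8, 0.3]
grip_width: 0.0854
grip_force: 0.0
t: 24.1
ee_pos: [0.5971, -0.3653, 0.145]
orientation: [3.14, 0.001, 1.57]
ft_force: [0.8, 0.3, 2.8]
grip_width: 0.04
grip_force: 35.0
t: 24.35
ee_pos: [0.5971, -0.3653, 0.145]
orientation: [3.14, 0.001, 1.57]
ft_force: [0.3, -0.4, 5.2]
grip_width: 0.0399
grip_force: 35.3
```

```bash
python3 inch.py '[[[0, 0, -0.02, 0, 0, 0, 0.03], [0, 0, -0.05, 0, 0, 0, 0.03], [0, 0, -0.08, 0, 0, 0, 0.03], [0, 0, -0.11, 0, 0, 0, 0.03], [0, 0, -0.14, 0, 0, 0, 0.03]]]'|sed -n 2,5p
python3 inch.py '[[[0.02, -0.006, 0, 0, 0, 0, 0.03], [0.05, -0.015, 0, 0, 0, 0, 0.03], [0.08, -0.024, 0, 0, 0, 0, 0.03], [0.11, -0.033, 0, 0, 0, 0, 0.03], [0.14, -0.042, 0, 0, 0, 0, 0.03]]]'|sed -n 2p
python3 inch.py '[[[0.03, -0.009, 0, 0, 0, 0, 0.03], [0.06, -0.018, 0, 0, 0, 0, 0.03], [0.09, -0.027, 0, 0, 0, 0, 0.03], [0.12, -0.036, 0, 0, 0, 0, 0.03], [0.15, -0.045, 0, 0, 0, 0, 0.03]]]'|sed -n 2p
python3 inch.py '[[[0.03, -0.009, 0, 0, 0, 0, 0.03], [0.06, -0.018, 0, 0, 0, 0, 0.03], [0.09, -0.027, 0, 0, 0, 0, 0.03], [0.12, -0.036, 0, 0, 0, 0, 0.03], [0.15, -0.046, 0, 0, 0, 0, 0.03]]]'|sed -n 2p
python3 inch.py '[[[0.02, -0.006, 0, 0, 0, 0, 0.03], [0.031, -0.01, 0, 0, 0, 0, 0.03], [0.031, -0.01, 0.02, 0, 0, 0, 0.03], [0.031, -0.01, 0.04, 0, 0, 0, 0.03], [0.031, -0.01, 0.06, 0, 0, 0, 0.03]]]'
python3 inch.py '[[[0, 0, 0, 0, 0, 0, 0.03], [0, 0, 0, 0, 0, 0, 0.03]]]'>/dev/null
python3 -c "
from h import *
delta([.4535,.106,.155],np.pi/2)"
```

```text
ee_pos: [0.5958, -0.3649, 0.2843]
orientation: [-3.14, -0.001, 1.57]
ft_force: [0.1, -1.0, -1.1]
grip_width: 0.0403
ee_pos: [0.5534, -0.2237, 0.2832]
ee_pos: [0.5085, -0.0737, 0.2834]
ee_pos: [0.4629, 0.0761, 0.2835]
t: 26.43
ee_pos: [0.4535, 0.1062, 0.2231]
orientation: [3.141, 0.0, 1.57]
ft_force: [0.2, 0.3, -0.7]
grip_width: 0.0397
grip_force: 35.6
t 26.6 tcp [0.4531 0.106  0.2231] rpy [-3.139  0.     1.57 ] q [ 0.25  0.35 -0.64  2.08  0.29  0.8  -0.57] w 0.0396
d [0.0001 0.0006 0.0681]
rot [-0.0031  0.0002 -0.0007]
```

```bash
python3 inch.py '[[[0, 0, 0.015, 0, 0, 0, 0.03], [0, 0, 0.03, 0, 0, 0, 0.03], [0, 0, 0.042, 0, 0, 0, 0.03], [0, 0, 0.05, 0, 0, 0, 0.03], [0, 0, 0.055, 0, 0, 0, 0.03]]]'
python3 inch.py '[[[0, 0, 0.005, 0, 0, 0, 0.03], [0, 0, 0.009, 0, 0, 0, 0.03], [0, 0, 0.013, 0, 0, 0, 0.03], [0, 0, 0.013, 0, 0, 0, 0.03], [0, 0, 0.013, 0, 0, 0, 0.03]]]'
```

```text
t: 27.02
ee_pos: [0.454, 0.106, 0.1685]
orientation: [-3.141, 0.0, 1.57]
ft_force: [-0.6, -0.6, -2.0]
grip_width: 0.0398
grip_force: 35.6
t: 27.43
ee_pos: [0.454, 0.1061, 0.1559]
orientation: [-3.142, 0.0, 1.57]
ft_force: [-0.5, -0.5, -1.8]
grip_width: 0.0398
grip_force: 35.6
```

```bash
python3 inch.py '[[[0, 0, 0.001, 0, 0, 0, 0.03], [0, 0, 0.001, 0, 0, 0, 0.06], [0, 0, 0, 0, 0, 0, 0.085], [0, 0, 0, 0, 0, 0, 0.085], [0, 0, -0.03, 0, 0, 0, 0.085]]]'|sed -n 2,5p
python3 inch.py '[[[0, 0, -0.04, 0, 0, 0, 0.085], [0, 0, -0.08, 0, 0, 0, 0.085], [0, 0, -0.12, 0, 0, 0, 0.085], [0, 0, -0.16, 0, 0, 0, 0.085], [0, 0, -0.2, 0, 0, 0, 0.085]]]'|sed -n 2p
python3 inch.py '[[[-0.035, -0.002, -0.01, 0, 0, 0, 0.085], [-0.07, -0.004, -0.01, 0, 0, 0, 0.085], [-0.105, -0.005, -0.01, 0, 0, 0, 0.085], [-0.14, -0.007, -0.01, 0, 0, 0, 0.085], [-0.18, -0.009, -0.01, 0, 0, 0, 0.085]]]'|sed -n 2p
python3 inch.py '[[[-0.035, -0.002, 0, 0, 0, 0, 0.085], [-0.07, -0.004, 0, 0, 0, 0, 0.085], [-0.105, -0.005, 0, 0, 0, 0, 0.085], [-0.14, -0.007, 0, 0, 0, 0, 0.085], [-0.18, -0.009, 0, 0, 0, 0, 0.085]]]'|sed -n 2p
python3 inch.py '[[[-0.035, -0.002, 0, 0, 0, 0, 0.085], [-0.07, -0.004, 0, 0, 0, 0, 0.085], [-0.1, -0.005, 0, 0, 0, 0, 0.085], [-0.125, -0.006, 0, 0, 0, 0, 0.085], [-0.133, -0.006, 0, 0, 0, 0, 0.085]]]'|sed -n 2p
python3 inch.py '[[[0, 0, 0, 0, 0, 0, 0.085], [0, 0, 0, 0, 0, 0, 0.085], [0, 0, 0, 0, 0, 0, 0.085]]]'
python3 -c "
from h import *
delta([.430,-.387,.310],np.pi/2)
a=cam('side')['color'][:,:,::-1];b=cam('top')['color'][:,:,::-1]
k=lambda im,x,y,w,h,s:cv2.resize(im[y:y+h,x:x+w],None,fx=s,fy=s,interpolation=cv2.INTER_CUBIC)
cv2.imwrite('pics/c12.png',np.hstack([k(a,220,0,240,360,1.65),k(b,140,150,240,360,1.65)]))"
```

```text
ee_pos: [0.4515, 0.1051, 0.1827]
orientation: [-3.133, 0.001, 1.57]
ft_force: [0.2, -0.3, 0.4]
grip_width: 0.0845
ee_pos: [0.4534, 0.1062, 0.3882]
ee_pos: [0.4443, -0.0746, 0.3965]
ee_pos: [0.4353, -0.2546, 0.3963]
ee_pos: [0.4278, -0.3912, 0.3954]
t: 29.77
ee_pos: [0.4301, -0.3849, 0.396]
orientation: [3.141, -0.001, 1.572]
ft_force: [0.5, 0.2, -0.3]
grip_width: 0.0848
grip_force: 0.0
t 29.77 tcp [ 0.4301 -0.3849  0.396 ] rpy [ 3.141e+00 -1.000e-03  1.572e+00] q [ 0.92  0.29 -0.31  1.66  0.09  1.21  0.59] w 0.0848
d [-0.0021 -0.0001  0.086 ]
rot [ 0.0002 -0.0007  0.0015]Traceback (most recent call last):
  File "<string>", line 6, in <module>
    cv2.imwrite('pics/c12.png',np.hstack([k(a,220,0,240,360,1.65),k(b,140,150,240,360,1.65)]))
                               ~~~~~~~~~^^^^^^^^^^^^^^^^^^^^^^^^^^^^^^^^^^^^^^^^^^^^^^^^^^^^^
    return _nx.concatenate(arrs, 1, dtype=dtype, casting=casting)
           ~~~~~~~~~~~~~~~^^^^^^^^^^^^^^^^^^^^^^^^^^^^^^^^^^^^^^^
ValueError: all the input array dimensions except for the concatenation axis must match exactly, but along dimension 0, the array at index 0 has size 594 and the array at index 1 has size 544
```

```bash
python3 inch.py '[[[-0.002, 0, 0.025, 0, 0, 0, 0.085], [-0.002, 0, 0.05, 0, 0, 0, 0.085], [-0.002, 0, 0.07, 0, 0, 0, 0.085], [-0.002, 0, 0.085, 0, 0, 0, 0.085], [-0.002, 0, 0.085, 0, 0, 0, 0.085]]]' 50|sed -n 2,4p
python3 inch.py '[[[0, 0, 0, 0, 0, 0, 0.05], [0, 0, 0, 0, 0, 0, 0.04], [0, 0, 0, 0, 0, 0, 0.03], [0, 0, 0, 0, 0, 0, 0.02], [0, 0, 0, 0, 0, 0, 0.02]]]'>/dev/null
python3 inch.py '[[[0, 0, 0, 0, 0, 0, 0.02], [0, 0, 0, 0, 0, 0, 0.02], [0, 0, 0, 0, 0, 0, 0.02]]]'
python3 - <<'E'
from h import *
a=cam('side')['color'][:,:,::-1];b=cam('top')['color'][:,:,::-1]
k=lambda im,x,y,w,h,s:cv2.resize(im[y:y+h,x:x+w],None,fx=s,fy=s,interpolation=cv2.INTER_CUBIC)
cv2.imwrite('pics/c12.png',np.hstack([k(a,240,70,200,300,2),k(b,130,160,200,300,2)]))
E
```

```text
ee_pos: [0.4285, -0.3868, 0.3079]
orientation: [-3.137, -0.004, 1.572]
ft_force: [-0.0, 0.4, 0.1]
t: 30.95
ee_pos: [0.4302, -0.3892, 0.3123]
orientation: [3.139, 0.002, 1.57]
ft_force: [0.9, -0.1, 6.0]
grip_width: 0.0311
grip_force: 50.2
```

View pics/c12.png

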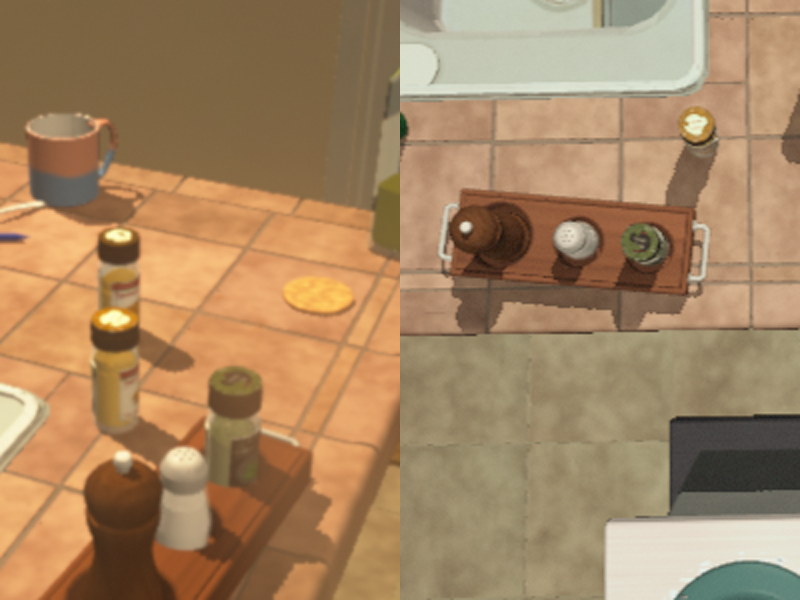

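All three stand upright in their wells, with tops at (162.5,274), (215,276) and (251.5,281) in the top view. Now I bring the bottle back.

```bash
python3 - <<'E'
from h import *
for p,z in [((162.5,274),.157),((215,276),.098),((251.5,281),.115)]: print(plane('top',p,z).round(4))
E
python3 inch.py '[[[0, 0, -0.008, 0, 0, 0, 0.02], [0, 0, -0.016, 0, 0, 0, 0.02], [0, 0, -0.024, 0, 0, 0, 0.02], [0, 0, -0.032, 0, 0, 0, 0.02], [0, 0, -0.036, 0, 0, 0, 0.02]]]'|sed -n 2p
python3 inch.py '[[[0.005, 0.002, 0, 0, 0, 0, 0.02], [0.015, 0.005, 0, 0, 0, 0, 0.02], [0.027, 0.009, 0, 0, 0, 0, 0.02], [0.039, 0.013, 0, 0, 0, 0, 0.02], [0.051, 0.017, 0, 0, 0, 0, 0.02]]]'|sed -n 2p
python3 inch.py '[[[0.012, 0.004, 0, 0, 0, 0, 0.02], [0.024, 0.008, 0, 0, 0, 0, 0.02], [0.036, 0.012, 0, 0, 0, 0, 0.02], [0.048, 0.016, 0, 0, 0, 0, 0.02], [0.06, 0.02, 0, 0, 0, 0, 0.02]]]'|sed -n 2p
python3 inch.py '[[[0.012, 0.004, 0, 0, 0, 0, 0.02], [0.024, 0.008, 0, 0, 0, 0, 0.02], [0.032, 0.011, 0, 0, 0, 0, 0.02], [0.036, 0.013, 0, 0, 0, 0, 0.02], [0.036, 0.013, 0, 0, 0, 0, 0.02]]]'|sed -n 2p
python3 inch.py '[[[0, 0, 0, 0, 0, 0, 0.02], [0, 0, 0, 0, 0, 0, 0.02], [0, 0, 0, 0, 0, 0, 0.02], [0, 0, 0, 0, 0, 0, 0.02], [0, 0, 0, 0, 0, 0, 0.02]]]'
python3 - <<'E'
from h import *
delta([.480,-.242,.317],np.pi/2)
a=cam('side')['color'][:,:,::-1];b=cam('top')['color'][:,:,::-1]
k=lambda im,x,y,w,h,s:cv2.resize(im[y:y+h,x:x+w],None,fx=s,fy=s,interpolation=cv2.INTER_CUBIC)
cv2.imwrite('pics/c13.png',np.hstack([k(a,340,20,130,195,3),k(b,360,150,130,195,3)]))
E
```

```text
[0.4692 0.2766 0.157 ]
[0.468  0.1833 0.098 ]
[0.4544 0.1026 0.115 ]
ee_pos: [0.4296, -0.3891, 0.3483]
ee_pos: [0.447, -0.3357, 0.3465]
ee_pos: [0.467, -0.2766, 0.3469]
ee_pos: [0.4802, -0.2408, 0.3469]
t: 33.18
ee_pos: [0.4794, -0.2424, 0.3468]
orientation: [-3.141, 0.0, 1.569]
ft_force: [0.0, -0.6, -3.4]
grip_width: 0.0308
grip_force: 49.9
t 33.18 tcp [ 0.4794 -0.2424  0.3468] rpy [-3.141  0.     1.569] q [ 0.73  0.27 -0.39  1.81  0.11  1.09  0.3 ] w 0.0308
d [0.0004 0.0006 0.0298]
rot [-0.0002  0.0001 -0.002 ]
```

View pics/c13.png

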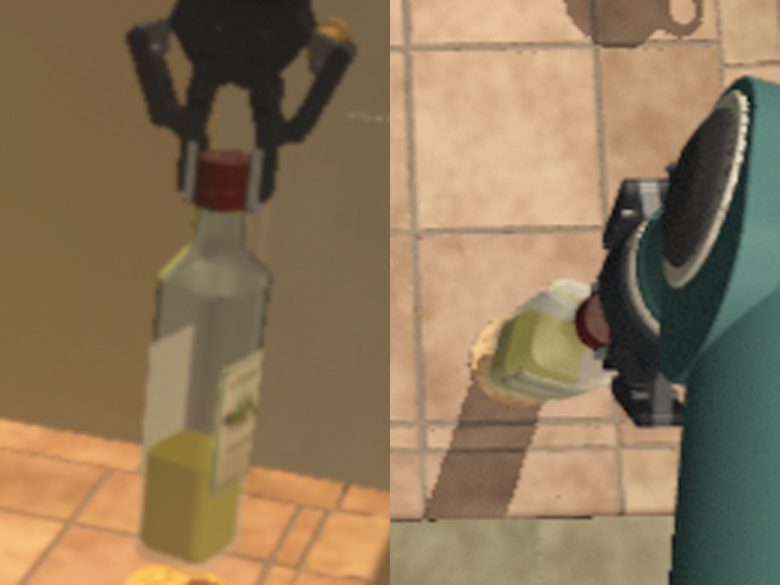

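The bottle hangs straight and centred above the coaster. I lower it, release and check numerically by the cap's red mask.

```bash
python3 inch.py '[[[0, 0, 0.01, 0, 0, 0, 0.02], [0, 0, 0.018, 0, 0, 0, 0.02], [0, 0, 0.024, 0, 0, 0, 0.02], [0, 0, 0.027, 0, 0, 0, 0.02], [0, 0, 0.029, 0, 0, 0, 0.02]]]'
python3 inch.py '[[[0, 0, 0.001, 0, 0, 0, 0.02], [0, 0, 0.001, 0, 0, 0, 0.02], [0, 0, 0.001, 0, 0, 0, 0.02]]]'
python3 inch.py '[[[0, 0, 0, 0, 0, 0, 0.04], [0, 0, 0, 0, 0, 0, 0.085], [0, 0, 0, 0, 0, 0, 0.085], [0, 0, -0.03, 0, 0, 0, 0.085], [0, 0, -0.06, 0, 0, 0, 0.085]]]'
python3 inch.py '[[[0, 0, -0.04, 0, 0, 0, 0.085], [0, 0, -0.06, 0, 0, 0, 0.085], [-0.04, 0, -0.06, 0, 0, 0, 0.085], [-0.08, 0, -0.06, 0, 0, 0, 0.085], [-0.12, 0, -0.06, 0, 0, 0, 0.085]]]'
python3 inch.py '[[[-0.04, 0, 0, 0, 0, 0, 0.085], [-0.08, 0, 0, 0, 0, 0, 0.085], [-0.12, 0, 0, 0, 0, 0, 0.085], [-0.15, 0, 0, 0, 0, 0, 0.085], [-0.15, 0, 0, 0, 0, 0, 0.085]]]'|sed -n 2p
python3 - <<'E'
from h import *
import cv2
old={n:cv2.imread(f'pics/{n}0.png')[:,:,::-1] for n in('top','side')}
def red(im,x,y,w,h):
    c=im[y:y+h,x:x+w].astype(int);m=((c[...,0]>1.6*c[...,1])&(c[...,0]>1.6*c[...,2])&(c[...,0]>60)).astype(np.uint8)
    n,l,s,k=cv2.connectedComponentsWithStats(m);i=1+np.argmax(s[1:,4]);return s[i],k[i]+[x,y]
for n,box in(('top',(405,235,50,40)),('side',(390,75,45,40))):
    for im in(old[n],cam(n)['color']): print(n,*red(im,*box))
d=[np.abs(old['top'].astype(int)-cam('top')['color']).sum(2)[r0:r1,c0:c1].max() for r0,r1,c0,c1 in((180,215,325,355),(210,240,265,292))];print('tan jar diff',d)
d=np.abs(old['top'].astype(int)-cam('top')['color']).sum(2)[250:295,385:440];print('coaster/bottle area mean diff',d.mean())
E
```

```text
t: 33.7
ee_pos: [0.4794, -0.2418, 0.3173]
orientation: [-3.14, -0.001, 1.57]
ft_force: [-2.5, 0.6, 7.2]
grip_width: 0.0308
grip_force: 51.0
t: 33.95
ee_pos: [0.4795, -0.2419, 0.3173]
orientation: [-3.141, 0.0, 1.57]
ft_force: [-2.5, -0.0, 1.3]
grip_width: 0.0309
grip_force: 50.3
t: 34.37
ee_pos: [0.479, -0.2417, 0.3761]
orientation: [-3.139, -0.002, 1.57]
ft_force: [0.2, -0.5, 0.7]
grip_width: 0.0843
grip_force: 0.0
t: 34.78
ee_pos: [0.4798, -0.3631, 0.4382]
orientation: [3.139, 0.002, 1.571]
ft_force: [-0.4, 0.1, -0.8]
grip_width: 0.0851
grip_force: 0.0
ee_pos: [0.4762, -0.5194, 0.4346]
top [15 26 12  6 25] [424.76 264.16]
top [13 26 13  7 26] [423.42307692 265.26923077]
side [ 12  11  19  20 292] [410.82191781  96.20890411]
side [ 13  11  19  20 299] [412.13377926  96.44147157]
tan jar diff [np.int64(37), np.int64(22)]
coaster/bottle area mean diff 35.031919191919194
```

The cap is within about 1.3 px (about 2 mm) of its original place, and the tan jars show no change. I hand in.

```bash
python3 inch.py '[[[0, 0, 0, 0, 0, 0, 0.085], [0, 0, 0, 0, 0, 0, 0.085], [0, 0, 0, 0, 0, 0, 0.085]]]' | head -1; python3 -c "
from plant import env
print(env.sign_off())"
```

```text
t: 35.55
the job is handed in; nothing more can be done
None
```

I handed the job in at 35.6 s: mill, salt and herb jar stand in their wells, the bottle is back on its coaster about 2 mm from where it started, and the tan jars are unmoved; sign-off returned no verdict.

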